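# Aim the balcony spray arm and turn on its tap

## Task

Water the green tray: with the tap still shut, push the orange spray arm round with a fingertip until it points at the white middle pot of the green tray. Then push the blue tap lever round with a fingertip until it lies along the brass pipe, pointing away from the spray arm. Push gently and only with the fingers, never grip or lift anything, and leave the trays, vase, bottle and other things where they stand.

Things in the scene. Friction and masses are not known exactly. Their poses are not given: they have to be found in the camera images.
- watering_head: Fixed head. Origin on the spray arm's pivot axis at shelf height, z up, x towards the trays. Plate 110x110x8 mm and column 48 mm across, 55 mm high, at the origin. Brass pipe, 22 mm across, top 41 mm high, runs along -y to y = -290 mm (foot 30 mm across). Tap block 36x50 mm, 45 mm high, at y = -170 mm.
- spray_arm: Orange arm. Origin on its pivot axis at shelf height, x along the arm to the nozzle. Turns about vertical z, 1.5 rad either way from the head's x; friction 0.14 N m (2 N at 80 mm); stays where left. Hub 42 mm across, 56-90 mm high; bar 12 mm thick, 60-88 mm high, x = 12 to 112 mm. Under it only the column and the 8 mm plate.
- nozzle (a point): Tip of the spray arm's nozzle, 132 mm from the pivot axis, 74 mm above the shelf; x along the arm, outwards.
- tap_lever: Blue lever. Origin on its vertical axis at shelf height (head y = -170 mm), x along it to the free end. Shut: along the head's -x, or up to 0.3 rad on. Opens counter-clockwise from above; open along the head's -y, over the pipe; stop 0.18 rad past that. Friction 0.14 N m, stays where left. Bar 14 mm wide, 61-71 mm high, 90 mm long.
- lever_end (a point): Middle of the upright finger blade on the outer half of the tap lever, 68 mm from the turning axis, 81 mm above the shelf. Blade 12 mm thick, 45 to 91 mm from the axis, 62 to 100 mm high. A fingertip 60 to 70 mm above the shelf pushes it and clears the pipe. x along the lever, outwards.
- green_tray: Loose green hard-silicone tray, 130 (x) x 200 (y) x 28 mm, 0.8 kg. Origin: centre of its underside. Three succulent pots fixed in a row along y: a larger white one (60 mm across) in the middle, two small terracotta ones; leaves up to 80 mm high. Stands left or right in front of the head, its middle 245 mm or more from the arm's pivot.
- green_tray_mid (a point): Top centre of the white middle pot of the green tray, 57 mm above the shelf: the point to aim at, seen from above.
- grey_tray: Loose grey tray, otherwise the same as the green one, on the other side. Not to be watered.
- spray_bottle: Loose clear plastic spray bottle with red head, 72 mm across, 198 mm high. Origin: centre of its underside.
- cultivator: Loose steel hand cultivator with wooden handle, lying along its x (tines at +x), 280 mm long, 70 mm wide, 25 mm high. Origin: under the middle of its length, at shelf height.
- vase: Loose green glass vase, 62 mm across, 100 mm high, between the trays. Origin: centre of its underside.
- clay_pot: Loose empty clay pot, 94 mm across, 78 mm high. Origin: centre of its underside.
- seed_tin: Loose seed tin, 60 mm across, 70 mm high. Origin: centre of its underside.
Mind the look-alikes: they are no part of the job. Of the things that look like the seed_tin, take the one that is farthest to the robot's left at the start.

How it is judged:
By the outcome, as a careful person would: the job done as asked, in the order asked, and still so for the second after the job is handed in, with the robot touching nothing.
It also fails if it takes over 64 s, if anything falls off the work surface, if the arm or the gripper's body presses on something with over 40 N, if the wrist force passes 120 N, or if a joint passes its speed limit or range.

## Robot

A 6-joint arm with a two-finger parallel gripper is mounted at the origin on the work surface. World frame = base frame: x ahead of the robot, y to its left, z up, the work surface at z = 0. Lengths are in m, angles in rad, forces in N, time in s.
With the tool pointing down it reaches from about 0.3 to 0.75 m from the base axis. Payload 8.5 kg.
Tool frame: the origin (TCP) lies midway between the tips of the shut fingers; the grasp point (between the pads) lies 19 mm behind it; z points along the fingers, x is the direction in which the jaws open and shut, and the axes are right-handed (so a half turn about z gives the same grasp; the last joint's range is limited). The gripper opens to 88 mm and grips with 3 to 60 N. Pads are 18 mm wide; open, the fingers measure 123 mm over their backs; the gripper's body (75 mm by 187 mm) begins 45 mm behind the grasp point.
Start: joints at [-1.554, 0.381, 1.297, -0, 1.464, -0.215], TCP at [0.126, -0.535, 0.239] pointing down, gripper open.
Joint ranges: [-3.11, 3.11], [-0.89, 2.33], [0.22, 2.48], [-1.42, 4.56], [0.17, 2.85], [-2.88, 2.88]. Speed limits (rad/s): [2.39, 2.39, 3.14, 3.14, 3.14, 3.14].

## Interface

Orientations are given as a 3x3 rotation matrix whose columns are the frame's x, y, z axes.
In Python, from bench import * gives the robot as it stands.
- The arm moves only by the tool drive_tool, never from a script. Its argument "steps" is a list that holds one entry, the list of rows, each a list of 7 numbers: the closure in counts, from 0 (fully open) to 255 (shut), then the shift along the world's x, y, z in units of 50 mm (1.0 is 50 mm), then the turn, a rotation vector about the world's x, y, z in units of 8 degrees (1.0 is 8 degrees). A call has 1 to 5 rows; each row shifts and turns the commanded pose from where the row before left it; what a row does not reach is not made up. A row lasts 1/10 s, in which the tool goes at most 50 mm and 8.59 degrees, less where a joint would pass 70% of its speed; a pose out of reach is approached as far as the arm can. A call is refused whole if a number of a shift passes 1 or a number of a turn 1, either way. A call with a gripper value outside its range is refused whole. The fingers move at their own pace and stop on an object; the grip force is fixed at half the most. Time passes only in rows, so rows that do not move let the fingers close. It gives the time, the measured TCP pose, the force and the opening at its end, in the units of the state.
- read_state(): the state, without advancing time (a new reading comes with each control period).
- snapshot(name): name is "scene" or "top"; returns the picture (420x560x3 uint8, red, green, blue); there is no depth.
- camera_params(name): a dict with "fx", "fy", "cx", "cy" (pixels), "dist_coeffs" ([k1, k2, p1, p2, k3] as OpenCV has them; the pictures are not rectified), "R" (3x3) and "t" (3): a world point X has camera coordinates R X + t. Camera axes: x right, y down, z forward; pixel columns grow to the right and rows downward; lengths in m; the calibration is good to about 2 mm. A picture is of the moment at which its call begins. camera_params takes no time and is no camera call.
- finish_job(): hands the job in, once; it reports no verdict.
The state is a dict: "clock": time; "joint_pos": joint angles; "joint_vel": joint speeds; "effort": joint torques, N m; "eef_pos": TCP position; "ee_rot": TCP orientation; "contact_force": force on the tool from outside, world axes, zero at the start; "ft_torque": the same for the moment, N m; "grip_width": finger opening in m.
Only numpy, scipy, OpenCV 4.12 (cv2) and the standard library are available. Lean on these libraries where they do the work, as an engineer would, in place of code of your own. Each camera call takes 0.05 s, during which the arm holds its last target.

## Working session

There is one attempt and no reset: what is moved stays moved. The work goes in short steps, Python scripts to look and compute and a tool call to move; the robot and the scene stay as the last step left them, time stands still between calls to the robot, and variables do not carry over. Pictures are saved under pics/ and viewed, and the job is handed in when it is done.

Besides the shell and the picture viewer there is one more tool, called after "Call:" as name(argument=value, ...) on one line, values as JSON. drive_tool: Moves the arm, as the interface text tells. Its arguments: {"type":"object","properties":{"steps":{"type":"array","items":{"type":"array","items":{"type":"array","items":{"type":"number"}}}}},"required":["steps"]}

```bash
mkdir -p pics; ls; python3 - <<'E'
from bench import *
import cv2
for n in("scene","top"):
    cv2.imwrite(f"pics/{n}0.png",snapshot(n)[:,:,::-1]); p=camera_params(n);print(n,p)
s=read_state();print(s["clock"],s["eef_pos"],s["ee_rot"],s["grip_width"])
E
```

```text
pics
scene {'fx': 512.3830549371914, 'fy': 512.3830549371914, 'cx': 293.00498955381556, 'cy': 206.87159970449818, 'dist_coeffs': array([-0.19587351,  0.        ,  0.        ,  0.        ,  0.        ]), 'R': array([[-7.69717141e-01,  6.38385048e-01, -2.30781265e-04],
       [ 5.41401213e-01,  6.52589621e-01, -5.30105191e-01],
       [-3.38260622e-01, -4.08155997e-01, -8.47931857e-01]]), 't': array([ 0.38287058, -0.24626478,  2.10501979])}
top {'fx': 395.4302025581321, 'fy': 395.4302025581321, 'cx': 271.7293432600108, 'cy': 208.00277166001405, 'dist_coeffs': array([-0.09942645,  0.        ,  0.        ,  0.        ,  0.        ]), 'R': array([[-0.00969785, -0.99991126, -0.00913324],
       [-0.99709735,  0.01035953, -0.07542908],
       [ 0.075517  ,  0.00837523, -0.99710934]]), 't': array([0.00780689, 0.54507602, 1.2705903 ])}
0.1 [ 0.12634768 -0.53505885  0.23821355] [[ 2.29721209e-01 -9.73256475e-01 -1.15585496e-05]
 [-9.73255711e-01 -2.29721043e-01  1.25050882e-03]
 [-1.21972105e-03 -2.76018974e-04 -9.99999218e-01]] 0.08817712497812426
```

View pics/scene0.png

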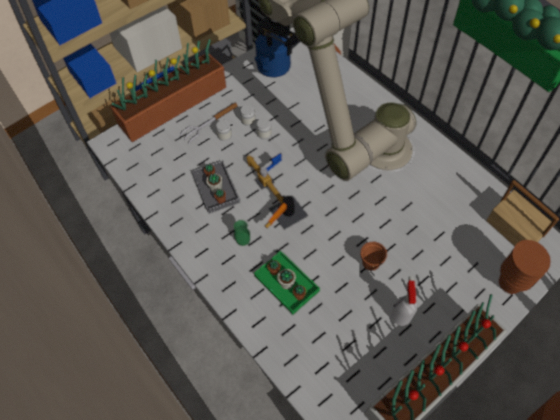

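View pics/top0.png

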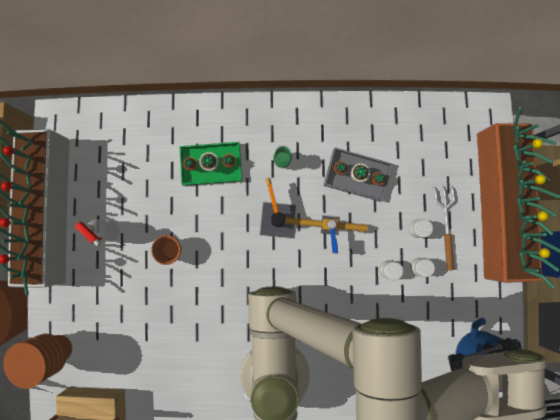

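```bash
cat > h.py <<'E'
import numpy as np,cv2
from bench import *
def ray(n,uv,z):
    p=camera_params(n);K=np.array([[p["fx"],0,p["cx"]],[0,p["fy"],p["cy"]],[0,0,1]])
    q=cv2.undistortPoints(np.array([[uv]],float),K,p["dist_coeffs"])[0,0]
    R,t=p["R"],p["t"];C=-R.T@t;d=R.T@np.array([q[0],q[1],1]);return C+d*(z-C[2])/d[2]
def proj(n,X):
    p=camera_params(n);K=np.array([[p["fx"],0,p["cx"]],[0,p["fy"],p["cy"]],[0,0,1]])
    return cv2.projectPoints(np.array([X],float),cv2.Rodrigues(p["R"])[0],p["t"],K,p["dist_coeffs"])[0].reshape(-1,2)
def crop(img,x,y,w,h,s,f):
    c=cv2.resize(img[y:y+h,x:x+w],None,fx=s,fy=s,interpolation=cv2.INTER_CUBIC);cv2.imwrite(f,c)
E
python3 - <<'E'
from h import *
im=cv2.imread("pics/top0.png");crop(im,170,130,200,140,4,"pics/top0c.png")
im=cv2.imread("pics/scene0.png");crop(im,180,140,150,150,4,"pics/scene0c.png")
E
```

```text
(no output)
```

View pics/top0c.png

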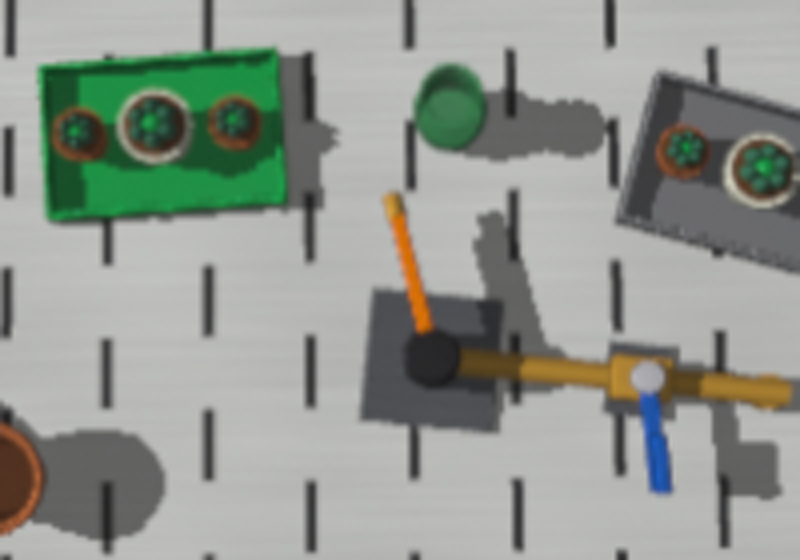

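View pics/scene0c.png

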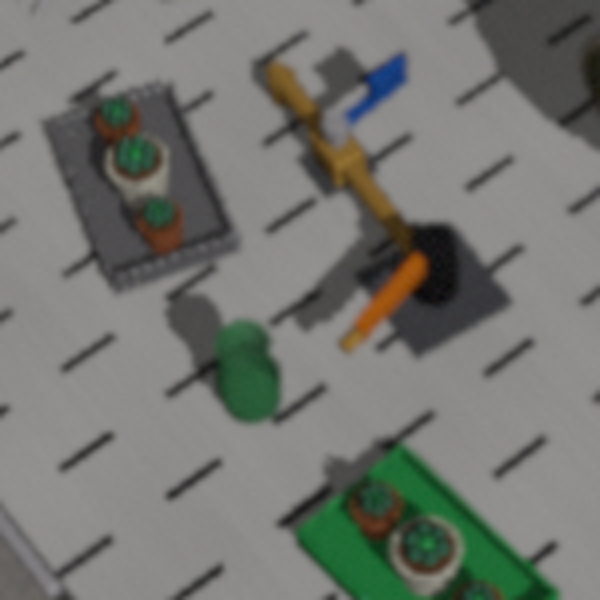

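```bash
python3 - <<'E'
from h import *
def T(x,y,z): return ray("top",((x+.5)/4-.5+170,(y+.5)/4-.5+130),z)
def S(x,y,z): return ray("scene",((x+.5)/4-.5+180,(y+.5)/4-.5+140),z)
P=dict(hub=T(432,358,.09),noz=T(391,197,.076),pot=T(155,127,.057),lev=T(648,377,.08),levend=T(660,491,.09),pipe=T(787,392,.035))
for k,v in P.items(): print(k,v.round(4))
for c in [(374,290),(502,301),(498,431),(361,420)]: print(T(*c,.008).round(4))
print("plate ctr",np.mean([T(*c,.008) for c in [(374,290),(502,301),(498,431),(361,420)]],0))
print("scene pot",S(427,549,.057),"noz",S(347,342,.074))
b=lambda a,c:np.arctan2(*(P[c]-P[a])[[1,0]])
h=P["hub"]
print("arm yaw",b("hub","noz"),"pot bearing",b("hub","pot"),np.linalg.norm((P["pot"]-h)[:2]),"pipe",b("hub","pipe"),b("hub","lev"),np.linalg.norm((P["lev"]-h)[:2]),"lever",b("lev","levend"))
E
```

```text
hub [ 0.5053 -0.0161  0.09  ]
noz [0.6329 0.0147 0.076 ]
pot [0.695  0.2045 0.057 ]
lev [ 0.4892 -0.1839  0.08  ]
levend [ 0.4012 -0.19    0.09  ]
pipe [ 0.4773 -0.3028  0.035 ]
[0.5658 0.0307 0.008 ]
[ 0.5556 -0.0748  0.008 ]
[ 0.4487 -0.0701  0.008 ]
[0.4588 0.0422 0.008 ]
plate ctr [ 0.50725182 -0.01801256  0.008     ]
scene pot [0.69930318 0.20813765 0.057     ] noz [0.63152053 0.01316407 0.074     ]
arm yaw 0.23650867216653038 pot bearing 0.8605404631957358 0.29096920461971965 pipe -1.668075654895337 -1.6663685264555639 0.16855488453278036 lever -3.071609348541071
```

Call:
drive_tool(steps=[[[255, 0.48, 0.49, 0, 0, 0, 0], [255, 0.48, 0.49, 0, 0, 0, 0], [255, 0.48, 0.49, 0, 0, 0, 0], [255, 0.48, 0.49, 0, 0, 0, 0], [255, 0.48, 0.49, 0, 0, 0, 0]]])

```text
clock: 0.6
eef_pos: [0.2471, -0.4115, 0.2385]
ee_rot: [[0.229, -0.973, -0.0], [-0.973, -0.229, 0.001], [-0.001, -0.0, -1.0]]
contact_force: [-0.1, -0.8, 0.4]
grip_width: 0.0505
```

Call:
drive_tool(steps=[[[255, 0.48, 0.49, 0, 0, 0, 0], [255, 0.48, 0.49, 0, 0, 0, 0], [255, 0.48, 0.49, 0, 0, 0, 0], [255, 0.48, 0.49, 0, 0, 0, 0], [255, 0.48, 0.49, 0, 0, 0, 0]]])

```text
clock: 1.1
eef_pos: [0.3671, -0.289, 0.2385]
ee_rot: [[0.23, -0.973, -0.0], [-0.973, -0.23, 0.0], [-0.001, 0.0, -1.0]]
contact_force: [1.1, -0.9, 0.8]
grip_width: 0.0103
```

Call:
drive_tool(steps=[[[255, 0.48, 0.49, 0, 0, 0, 0], [255, 0.48, 0.49, 0, 0, 0, 0], [255, 0.48, 0.49, 0, 0, 0, 0], [255, 0.48, 0.49, 0, 0, 0, 0], [255, 0.48, 0.49, 0, 0, 0, 0]]])

```text
clock: 1.6
eef_pos: [0.4871, -0.1665, 0.2385]
ee_rot: [[0.23, -0.973, -0.001], [-0.973, -0.23, 0.0], [-0.0, 0.0, -1.0]]
contact_force: [0.6, -0.6, -0.0]
grip_width: 0.0002
```

Call:
drive_tool(steps=[[[255, 0.48, 0.49, 0, 0, 0, 0], [255, 0.48, 0.49, 0, 0, 0, 0], [255, 0.48, 0.49, 0, 0, 0, 0], [255, 0.48, 0.45, 0, 0, 0, 0], [255, 0.4, 0.4, 0, 0, 0, 0]]])

```text
clock: 2.1
eef_pos: [0.6032, -0.0504, 0.2383]
ee_rot: [[0.23, -0.973, -0.001], [-0.973, -0.23, 0.0], [-0.0, 0.001, -1.0]]
contact_force: [0.7, -0.6, -0.6]
grip_width: 0.0005
```

Call:
drive_tool(steps=[[[255, 0, 0, -0.8, 0, 0, 0], [255, 0, 0, -0.8, 0, 0, 0], [255, 0, 0, -0.8, 0, 0, 0], [255, 0, 0, -0.8, 0, 0, 0], [255, 0, 0, -0.36, 0, 0, 0]]])

```text
clock: 2.6
eef_pos: [0.6005, -0.0513, 0.0568]
ee_rot: [[0.23, -0.973, -0.006], [-0.973, -0.23, 0.002], [-0.003, 0.005, -1.0]]
contact_force: [-0.0, -0.0, -0.8]
grip_width: -0.0
```

```bash
python3 - <<'E'
from h import *
im=snapshot("top")[:,:,::-1];crop(im,170,130,200,140,4,"pics/top1c.png")
im=snapshot("scene")[:,:,::-1];crop(im,180,140,150,150,4,"pics/scene1c.png")
E
```

```text
(no output)
```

View pics/top1c.png

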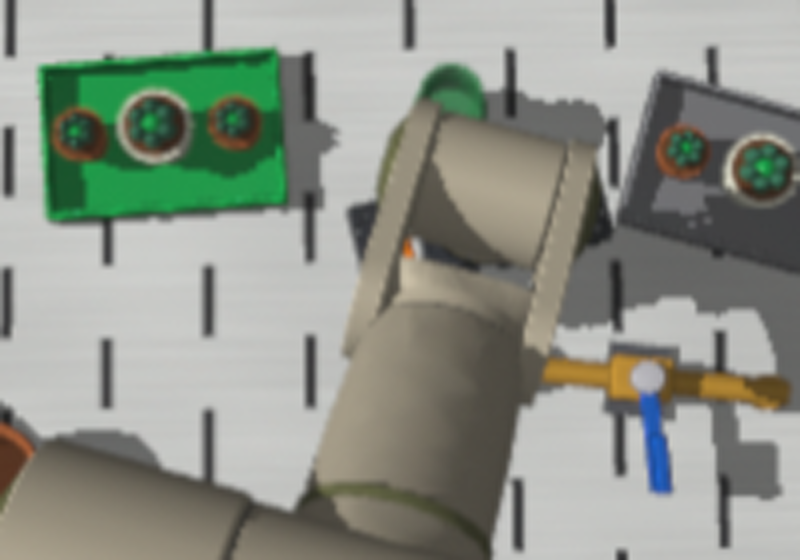

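View pics/scene1c.png

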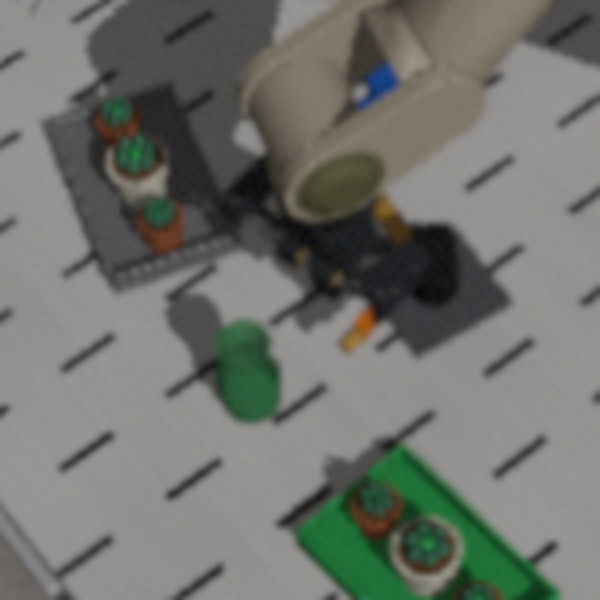

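```bash
cat > arc.py <<'E'
from h import *
def wp(piv,th,r,off,side):  # finger centre behind bar; side=+1 pushes ccw
    u=np.array([np.cos(th),np.sin(th)]);n=np.array([-u[1],u[0]])
    return piv+r*u-side*off*n
E
python3 - <<'E'
from arc import *
piv=np.array([.506,-.017]);s=read_state();p=s["eef_pos"];R=s["ee_rot"]
print(p,s["clock"],np.arctan2(R[1,0],R[0,0])+np.pi)
d=p[:2]-piv
for th in (0.237,):
    u=np.array([np.cos(th),np.sin(th)]);n=np.array([-u[1],u[0]]);print(d@u,d@n)
prev=p[:2]
for th in np.arange(.137,.87,.0725):
    w=wp(piv,th,.09,.0235,1);print(round(th,3),w.round(4),((w-prev)/.05).round(3));prev=w
E
```

```text
[ 0.60081686 -0.05138534  0.05778135] 2.7 1.8025342937049258
0.08409316660631407 -0.05568597704665832
0.137 [ 0.5984 -0.028 ] [-0.049  0.468]
0.21 [ 0.5989 -0.0213] [0.011 0.134]
0.282 [ 0.599  -0.0145] [0.001 0.135]
0.355 [ 0.5986 -0.0078] [-0.008  0.135]
0.427 [ 0.5977 -0.0011] [-0.018  0.134]
0.5 [0.5963 0.0055] [-0.028  0.132]
0.572 [0.5944 0.012 ] [-0.037  0.13 ]
0.645 [0.5921 0.0183] [-0.047  0.127]
0.717 [0.5893 0.0244] [-0.056  0.123]
0.79 [0.5861 0.0304] [-0.064  0.118]
0.862 [0.5824 0.036 ] [-0.073  0.114]
```

Call:
drive_tool(steps=[[[255, -0.03, 0.24, 0, 0, 0, 0], [255, -0.02, 0.23, 0, 0, 0, 0], [255, 0.01, 0.13, 0, 0, 0, 0], [255, 0, 0.135, 0, 0, 0, 0.3], [255, 0, 0, 0, 0, 0, 0]]])

```text
clock: 3.2
eef_pos: [0.6006, -0.0138, 0.0617]
ee_rot: [[0.272, -0.962, 0.002], [-0.962, -0.272, -0.0], [0.001, -0.001, -1.0]]
contact_force: [1.0, -0.8, 1.0]
grip_width: 0.0005
```

Call:
drive_tool(steps=[[[255, -0.01, 0.135, 0, 0, 0, 0.5], [255, -0.02, 0.135, 0, 0, 0, 0.5], [255, -0.03, 0.13, 0, 0, 0, 0.5], [255, 0, 0, 0, 0, 0, 0]]])

```text
clock: 3.6
eef_pos: [0.5976, 0.0055, 0.0614]
ee_rot: [[0.465, -0.885, 0.001], [-0.885, -0.465, -0.0], [0.001, -0.001, -1.0]]
contact_force: [-0.5, -0.2, -0.6]
grip_width: 0.0004
```

```bash
python3 - <<'E'
from h import *
im=snapshot("top")[:,:,::-1];crop(im,170,130,200,140,4,"pics/top2c.png")
im=snapshot("scene")[:,:,::-1];crop(im,180,140,150,150,4,"pics/scene2c.png")
s=read_state();print(s["eef_pos"],s["contact_force"])
E
```

```text
[0.59740099 0.00494784 0.06106578] [-1.02524009  0.28121334  0.47484677]
```

View pics/top2c.png

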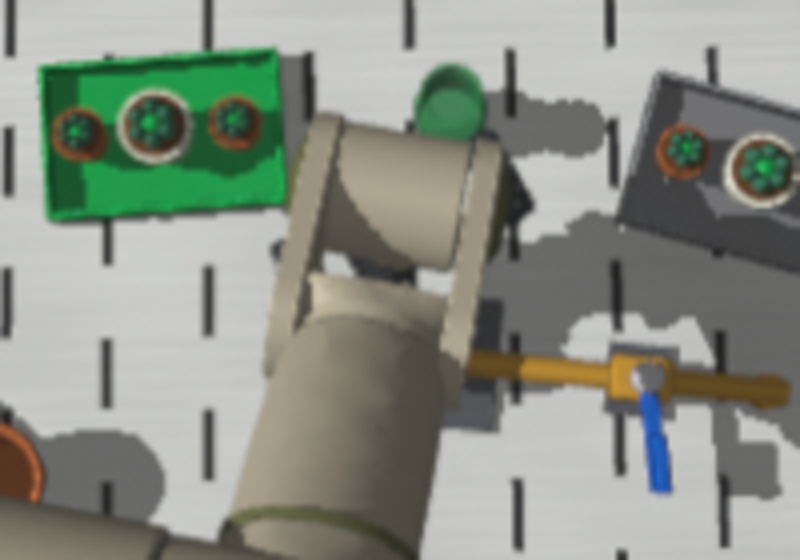

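View pics/scene2c.png

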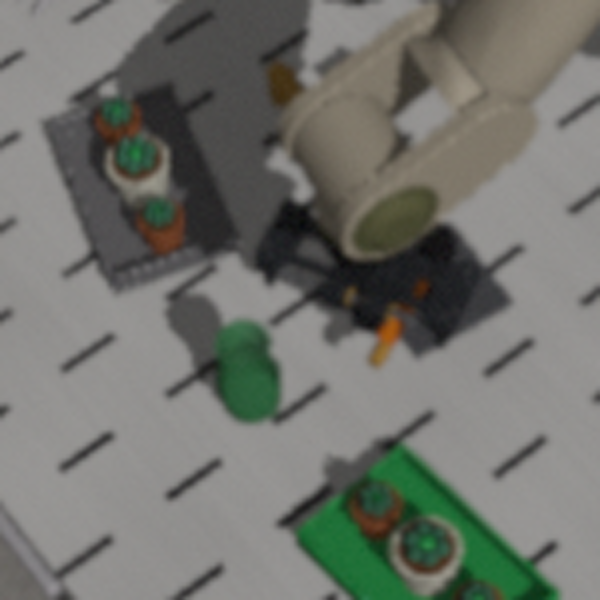

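Call:
drive_tool(steps=[[[255, -0.04, 0.13, 0, 0, 0, 0.5], [255, -0.05, 0.125, 0, 0, 0, 0.5], [255, -0.055, 0.125, 0, 0, 0, 0.5], [255, -0.03, 0.06, 0, 0, 0, 0.3], [255, 0, 0, 0, 0, 0, 0]]])

```text
clock: 4.2
eef_pos: [0.5887, 0.027, 0.0609]
ee_rot: [[0.669, -0.743, 0.0], [-0.743, -0.669, 0.0], [0.0, -0.0, -1.0]]
contact_force: [-0.6, -0.0, -0.5]
grip_width: 0.0007
```

```bash
python3 - <<'E'
from h import *
im=snapshot("scene")[:,:,::-1];crop(im,180,140,150,150,4,"pics/scene3c.png")
s=read_state();print(s["eef_pos"],s["contact_force"])
def S(x,y,z): return ray("scene",((x+.5)/4-.5+180,(y+.5)/4-.5+140),z)
for c in [(347,342),(378,362)]:
    w=S(*c,.074);print(w,np.arctan2(w[1]+.017,w[0]-.506))
E
```

```text
[0.58857603 0.02679036 0.06083135] [-0.44108397  0.27838919  0.52798761]
[0.63152053 0.01316407 0.074     ] 0.23583983515084433
[0.62299526 0.0467548  0.074     ] 0.49894615499695266
```

View pics/scene3c.png

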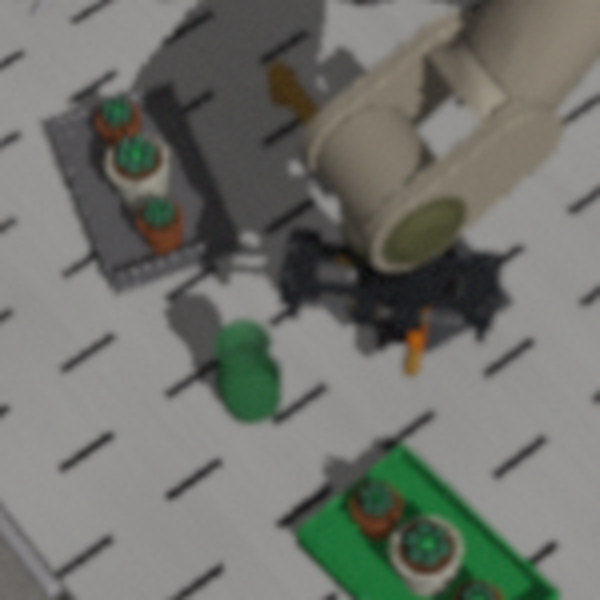

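Call:
drive_tool(steps=[[[255, -0.04, 0.06, 0, 0, 0, 0.3], [255, -0.04, 0.06, 0, 0, 0, 0.3], [255, -0.034, 0.05, 0, 0, 0, 0.3], [255, 0, 0, 0, 0, 0, 0]]])

```text
clock: 4.65
eef_pos: [0.583, 0.0353, 0.0608]
ee_rot: [[0.757, -0.654, 0.0], [-0.654, -0.757, 0.0], [0.0, -0.0, -1.0]]
contact_force: [1.1, -0.0, 0.2]
grip_width: 0.0005
```

```bash
python3 - <<'E'
from h import *
im=snapshot("scene")[:,:,::-1];crop(im,240,180,100,120,5,"pics/scene4c.png")
s=read_state();p=s["eef_pos"];print(p,s["contact_force"])
d=p[:2]-[.506,-.017];print(np.arctan2(d[1],d[0])+np.arcsin(.0235/np.linalg.norm(d)))
def S(x,y,z): return ray("scene",((x+.5)/4-.5+180,(y+.5)/4-.5+140),z)
w=S(411,373,.074);print(w,np.arctan2(w[1]+.017,w[0]-.506))
E
```

```text
[0.58290846 0.03521658 0.06080694] [ 0.19409309 -0.5050618   0.15433182]
0.852025749376201
[0.60752112 0.07403797 0.074     ] 0.7310106751295654
```

View pics/scene4c.png

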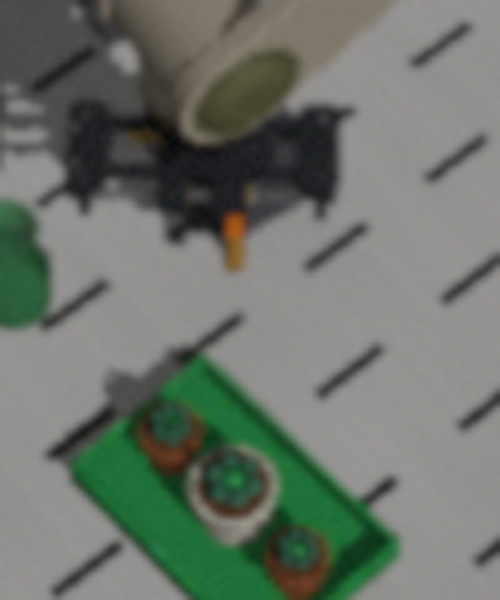

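Call:
drive_tool(steps=[[[255, 0.2, -0.18, 0, 0, 0, 0], [255, 0.3, -0.26, 0, 0, 0, 0], [255, 0, 0, 0.6, 0, 0, 0], [255, 0, 0, 0.9, 0, 0, 0], [255, 0, 0, 0.9, 0, 0, 0]]])

```text
clock: 5.2
eef_pos: [0.6081, 0.0125, 0.1818]
ee_rot: [[0.756, -0.654, -0.002], [-0.654, -0.756, 0.0], [-0.001, 0.001, -1.0]]
contact_force: [0.3, -0.4, 0.5]
grip_width: 0.0005
```

Call:
drive_tool(steps=[[[255, -0.5, -0.8, 0.5, 0, 0, 0], [255, -0.5, -0.8, 0, 0, 0, 0], [255, -0.5, -0.8, 0, 0, 0, 0], [255, -0.5, -0.8, 0, 0, 0, 0], [255, -0.5, -0.8, 0, 0, 0, 0]]])

```text
clock: 5.7
eef_pos: [0.4835, -0.1863, 0.2044]
ee_rot: [[0.757, -0.654, 0.0], [-0.654, -0.757, -0.0], [0.0, 0.0, -1.0]]
contact_force: [0.9, 0.4, 0.4]
grip_width: 0.0005
```

```bash
python3 - <<'E'
from h import *
im=snapshot("top")[:,:,::-1];crop(im,170,130,200,140,4,"pics/top5c.png")
im=snapshot("scene")[:,:,::-1];crop(im,180,140,150,150,4,"pics/scene5c.png")
s=read_state();print(s["eef_pos"],s["contact_force"])
E
```

```text
[ 0.48252106 -0.18876119  0.20435085] [ 0.74530995  0.78099509 -0.30847973]
```

View pics/top5c.png

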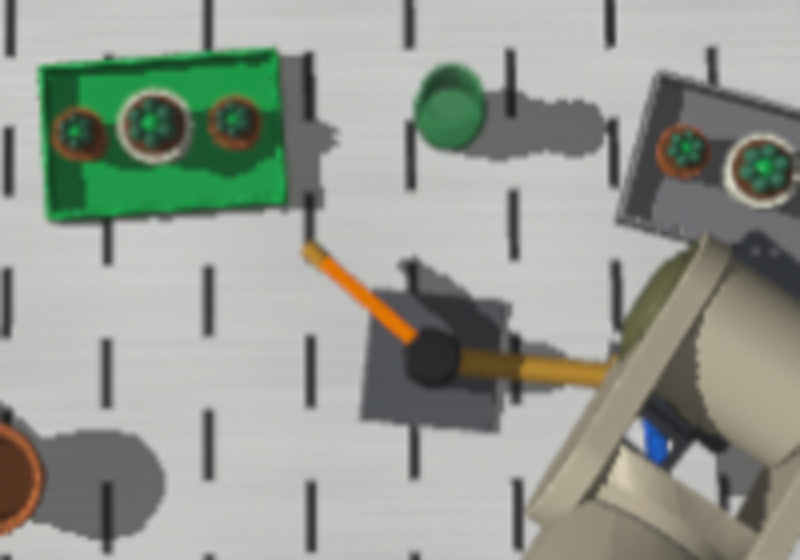

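View pics/scene5c.png

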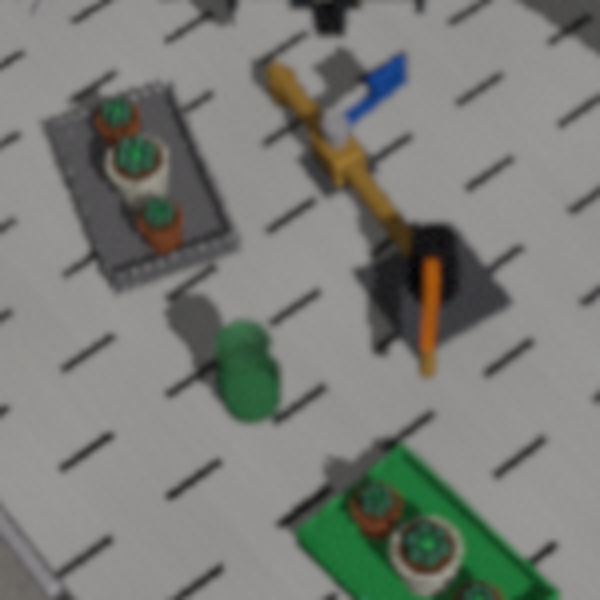

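```bash
python3 - <<'E'
from h import *
t=snapshot("top");s=snapshot("scene")
def ang(im,n,z):
    hsv=cv2.cvtColor(im,cv2.COLOR_RGB2HSV);m=cv2.inRange(hsv,(5,200,120),(16,255,255))
    if n=="top": m[:170]=0;m[240:]=0;m[:,:235]=0;m[:,290:]=0
    else: m[:195]=0;m[245:]=0;m[:,275:]=0;m[:,:260]=0
    y,x=np.nonzero(m);P=np.array([ray(n,(a,b),z)[:2] for a,b in zip(x,y)])
    vx,vy,x0,y0=cv2.fitLine(P.astype(np.float32),cv2.DIST_L2,0,.01,.01).ravel()
    if vx<0:vx,vy=-vx,-vy
    return np.arctan2(vy,vx),(x0,y0),len(P)
for im,n in((t,"top"),(s,"scene")):
    a,c,k=ang(im,n,.086);print(n,a,c,k)
    for pot in ([.695,.2045],[.6993,.208]):
        # lateral miss of pot vs bar line; bearing from pivot
        u=np.array([np.cos(a),np.sin(a)]);d=np.array(pot)-c;print("  miss(mm)",1e3*(u[0]*d[1]-u[1]*d[0]))
def T(x,y,z): return ray("top",((x+.5)/4-.5+170,(y+.5)/4-.5+130),z)
def S(x,y,z): return ray("scene",((x+.5)/4-.5+180,(y+.5)/4-.5+140),z)
for w in(T(308,245,.074),S(427,374,.074)): print(w,np.arctan2(w[1]+.017,w[0]-.506))
E
```

```text
top 0.8453569 (np.float32(0.5494435), np.float32(0.03075166)) 78
  miss(mm) 6.369273596067218
  miss(mm) 5.474104331989013Traceback (most recent call last):
  File "<stdin>", line 12, in <module>
  File "<stdin>", line 8, in ang
cv2.error: OpenCV(4.12.0) /io/opencv/modules/imgproc/src/linefit.cpp:618: error: (-215:Assertion failed) npoints2 >= 0 || npoints3 >= 0 in function 'fitLine'
```

```bash
python3 - <<'E'
from arc import *
s=read_state();p=s["eef_pos"];R=s["ee_rot"];print(s["joint_pos"],p,s["clock"])
yaw=np.arctan2(R[1,0],R[0,0])+np.pi;print("yaw",yaw)
L=np.array([.4895,-.185])
w=wp(L,3.21,.07,.0535,1);print("pre",w,(w-p[:2])/.05,(1.64-yaw)/np.deg2rad(8))
prev=w
for th in np.r_[3.21,np.linspace(3.21,4.616,21)]:
    w=wp(L,th,.07,.0235,1);print(round(th,3),w.round(4),((w-prev)/.05).round(3));prev=w
E
```

```text
[-5.93959718e-01  3.54728694e-01  1.44330618e+00  2.42345310e-04
  1.34355487e+00  1.20197991e-01] [ 0.48441012 -0.1852707   0.20430346] 5.9
yaw 2.4273803490412917
pre [ 0.41600678 -0.13640991] [-1.36806681  0.9772158 ] -5.639196358950457
3.21 [ 0.4181 -0.1663] [ 0.041 -0.599]
3.21 [ 0.4181 -0.1663] [0. 0.]
3.28 [ 0.4169 -0.1714] [-0.023 -0.101]
3.351 [ 0.4161 -0.1765] [-0.016 -0.103]
3.421 [ 0.4157 -0.1817] [-0.008 -0.103]
3.491 [ 0.4157 -0.1869] [-0.001 -0.104]
3.561 [ 0.416  -0.1921] [ 0.006 -0.104]
3.632 [ 0.4167 -0.1972] [ 0.014 -0.103]
3.702 [ 0.4177 -0.2023] [ 0.021 -0.102]
3.772 [ 0.4191 -0.2073] [ 0.028 -0.1  ]
3.843 [ 0.4209 -0.2122] [ 0.035 -0.098]
3.913 [ 0.4229 -0.217 ] [ 0.042 -0.095]
3.983 [ 0.4253 -0.2215] [ 0.048 -0.092]
4.054 [ 0.4281 -0.226 ] [ 0.055 -0.088]
4.124 [ 0.4311 -0.2302] [ 0.061 -0.084]
4.194 [ 0.4344 -0.2342] [ 0.066 -0.08 ]
4.264 [ 0.438  -0.2379] [ 0.072 -0.075]
4.335 [ 0.4418 -0.2414] [ 0.077 -0.07 ]
4.405 [ 0.4459 -0.2446] [ 0.082 -0.064]
4.475 [ 0.4502 -0.2475] [ 0.086 -0.058]
4.546 [ 0.4547 -0.2501] [ 0.09  -0.052]
4.616 [ 0.4594 -0.2524] [ 0.093 -0.046]
```

Call:
drive_tool(steps=[[[255, -0.28, 0.2, 0, 0, 0, -0.95], [255, -0.28, 0.2, 0, 0, 0, -0.95], [255, -0.28, 0.2, 0, 0, 0, -0.95], [255, -0.28, 0.2, 0, 0, 0, -0.95], [255, -0.25, 0.18, 0, 0, 0, -0.95]]])

```text
clock: 6.4
eef_pos: [0.4161, -0.1336, 0.2042]
ee_rot: [[0.192, -0.981, 0.0], [-0.981, -0.192, 0.0], [-0.0, -0.0, -1.0]]
contact_force: [-0.4, 0.3, 0.0]
grip_width: 0.0005
```

Call:
drive_tool(steps=[[[255, 0, 0, -0.7, 0, 0, -0.9], [255, 0, 0, -0.8, 0, 0, 0], [255, 0, 0, -0.8, 0, 0, 0], [255, 0, 0, -0.5, 0, 0, 0], [255, 0, 0, 0, 0, 0, 0]]])

```text
clock: 6.9
eef_pos: [0.4155, -0.1335, 0.0619]
ee_rot: [[0.072, -0.997, -0.005], [-0.997, -0.072, 0.003], [-0.004, 0.005, -1.0]]
contact_force: [0.3, -0.8, 0.1]
grip_width: 0.0006
```

```bash
python3 - <<'E'
from h import *
im=snapshot("scene")[:,:,::-1];crop(im,180,120,150,150,4,"pics/scene6c.png")
s=read_state();R=s["ee_rot"];print(s["eef_pos"],s["contact_force"],np.arctan2(R[1,0],R[0,0])+np.pi)
E
```

```text
[ 0.41628895 -0.13416157  0.06361772] [-0.00835697  0.30794877  0.28856857] 1.6431449574436712
```

View pics/scene6c.png

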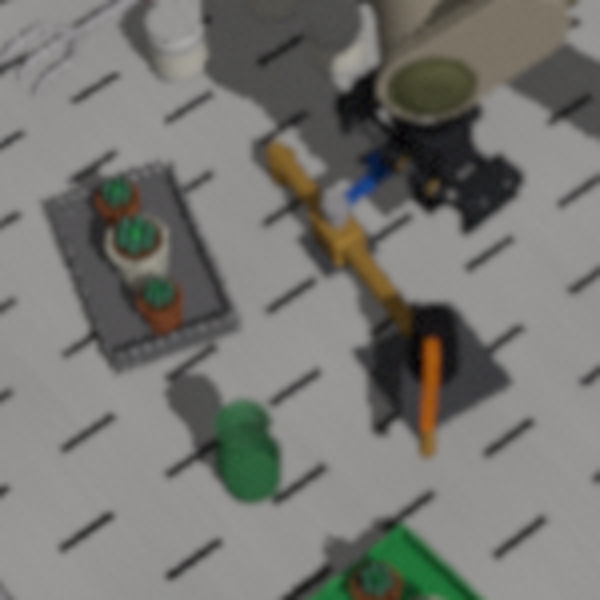

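Call:
drive_tool(steps=[[[255, 0.02, -0.25, 0, 0, 0, 0], [255, 0.02, -0.25, 0, 0, 0, 0], [255, 0, -0.14, 0, 0, 0, 0], [255, -0.02, -0.1, 0, 0, 0, 0.5], [255, -0.015, -0.105, 0, 0, 0, 0.5]]])

```text
clock: 7.45
eef_pos: [0.4165, -0.178, 0.0649]
ee_rot: [[0.211, -0.977, 0.001], [-0.977, -0.211, -0.0], [0.001, -0.001, -1.0]]
contact_force: [1.9, 2.5, 1.0]
grip_width: 0.0004
```

Call:
drive_tool(steps=[[[255, -0.01, -0.105, 0, 0, 0, 0.5], [255, 0, -0.105, 0, 0, 0, 0.5], [255, 0.005, -0.105, 0, 0, 0, 0.5], [255, 0.015, -0.105, 0, 0, 0, 0.5], [255, 0, 0, 0, 0, 0, 0]]])

```text
clock: 7.95
eef_pos: [0.4169, -0.1992, 0.0647]
ee_rot: [[0.47, -0.883, 0.001], [-0.883, -0.47, -0.001], [0.001, -0.001, -1.0]]
contact_force: [-0.9, -0.2, -0.3]
grip_width: 0.0006
```

```bash
python3 - <<'E'
from h import *
im=snapshot("scene")[:,:,::-1];crop(im,180,120,150,150,4,"pics/scene7c.png")
s=read_state();R=s["ee_rot"];print(s["eef_pos"],s["contact_force"],np.arctan2(R[1,0],R[0,0])+np.pi)
E
```

```text
[ 0.41682131 -0.1989684   0.06462311] [-0.47541326 -0.09829002 -0.29949356] 2.058502979257886
```

View pics/scene7c.png

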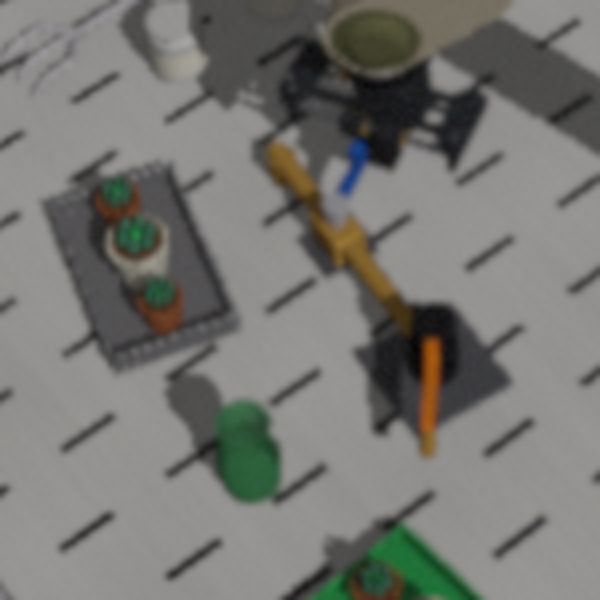

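Call:
drive_tool(steps=[[[255, 0.02, -0.08, 0, 0, 0, 0.5], [255, 0.028, -0.1, 0, 0, 0, 0.5], [255, 0.035, -0.098, 0, 0, 0, 0.5], [255, 0.042, -0.095, 0, 0, 0, 0.5], [255, 0.048, -0.092, 0, 0, 0, 0.5]]])

```text
clock: 8.5
eef_pos: [0.4251, -0.2215, 0.0644]
ee_rot: [[0.744, -0.668, -0.001], [-0.668, -0.744, 0.0], [-0.001, 0.0, -1.0]]
contact_force: [-1.8, 1.7, 2.0]
grip_width: 0.0003
```

Call:
drive_tool(steps=[[[255, 0.055, -0.088, 0, 0, 0, 0.5], [255, 0.061, -0.084, 0, 0, 0, 0.5], [255, 0.066, -0.08, 0, 0, 0, 0.5], [255, 0.072, -0.075, 0, 0, 0, 0.5], [255, 0, 0, 0, 0, 0, 0]]])

```text
clock: 9.0
eef_pos: [0.4382, -0.2382, 0.0644]
ee_rot: [[0.899, -0.438, 0.0], [-0.438, -0.899, -0.0], [0.0, 0.0, -1.0]]
contact_force: [0.2, -1.4, 0.4]
grip_width: 0.0006
```

```bash
python3 - <<'E'
from h import *
im=snapshot("scene")[:,:,::-1];crop(im,180,120,150,150,4,"pics/scene8c.png")
s=read_state();R=s["ee_rot"];p=s["eef_pos"];print(p,s["contact_force"],np.arctan2(R[1,0],R[0,0])+np.pi)
d=p[:2]-[.4895,-.185];print(np.arctan2(d[1],d[0])+2*np.pi+np.arcsin(.0235/np.linalg.norm(d)),np.linalg.norm(d))
E
```

```text
[ 0.43812911 -0.23806922  0.06436074] [ 0.14312785 -0.05317662  0.36746278] 2.6862119279322343
4.267048346211628 0.07386007666444452
```

View pics/scene8c.png

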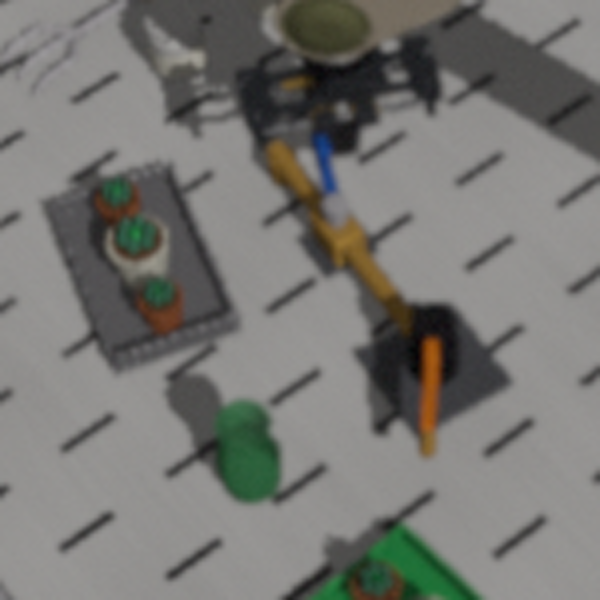

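Call:
drive_tool(steps=[[[255, 0.077, -0.07, 0, 0, 0, 0.5], [255, 0.082, -0.064, 0, 0, 0, 0.5], [255, 0.086, -0.058, 0, 0, 0, 0.5], [255, 0.09, -0.052, 0, 0, 0, 0.5], [255, 0.085, -0.04, 0, 0, 0, 0.5]]])

```text
clock: 9.55
eef_pos: [0.4588, -0.252, 0.0643]
ee_rot: [[0.995, -0.103, -0.001], [-0.103, -0.995, -0.0], [-0.001, 0.0, -1.0]]
contact_force: [-2.4, -0.4, 0.4]
grip_width: 0.0003
```

Call:
drive_tool(steps=[[[255, 0, 0, 0, 0, 0, 0]]])

```text
clock: 9.65
eef_pos: [0.4592, -0.2521, 0.0643]
ee_rot: [[0.994, -0.105, 0.0], [-0.105, -0.994, -0.0], [0.0, 0.0, -1.0]]
contact_force: [0.6, -0.7, -0.6]
grip_width: 0.0002
```

```bash
python3 - <<'E'
from h import *
im=snapshot("scene")[:,:,::-1];crop(im,180,120,150,150,4,"pics/scene9c.png")
s=read_state();R=s["ee_rot"];p=s["eef_pos"];print(p,s["contact_force"],np.arctan2(R[1,0],R[0,0])+np.pi)
d=p[:2]-[.4895,-.185];print(np.arctan2(d[1],d[0])+2*np.pi+np.arcsin(.0235/np.linalg.norm(d)),np.linalg.norm(d))
E
```

```text
[ 0.45906338 -0.2520113   0.06423161] [0.08580252 0.10375433 0.00017589] 3.0349261670785457
4.611032397272816 0.07359960550407595
```

View pics/scene9c.png

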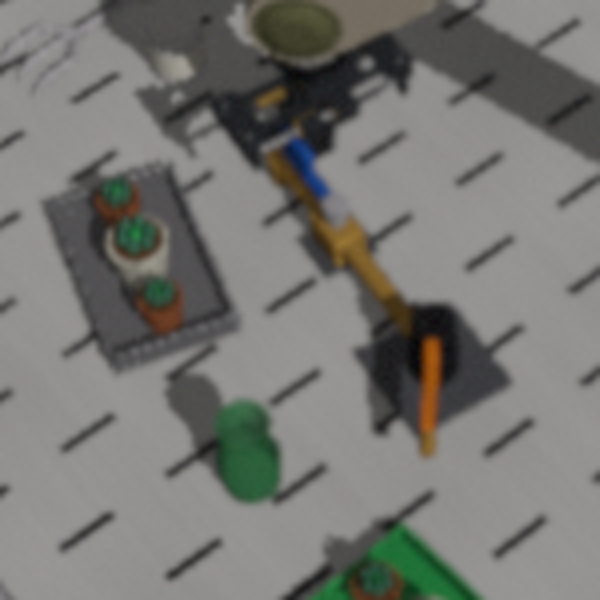

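Now I'll back off towards −x, lift, and move clear to check.

Call:
drive_tool(steps=[[[255, -0.3, 0, 0, 0, 0, 0], [255, -0.5, 0, 0, 0, 0, 0], [255, 0, 0, 0.6, 0, 0, 0], [255, 0, 0, 0.8, 0, 0, 0], [255, 0, 0, 0.8, 0, 0, 0]]])

```text
clock: 10.2
eef_pos: [0.4185, -0.2517, 0.1755]
ee_rot: [[0.994, -0.107, -0.0], [-0.107, -0.994, 0.0], [-0.0, -0.0, -1.0]]
contact_force: [-0.4, -0.2, -0.8]
grip_width: 0.0003
```

Call:
drive_tool(steps=[[[255, -0.2, -0.7, 0.3, 0, 0, 0], [255, -0.3, -0.8, 0, 0, 0, 0], [255, -0.4, -0.8, 0, 0, 0, 0], [255, -0.4, -0.7, 0, 0, 0, 0], [255, -0.4, -0.6, 0, 0, 0, 0]]])

```text
clock: 10.7
eef_pos: [0.3328, -0.4336, 0.1892]
ee_rot: [[0.994, -0.107, 0.0], [-0.107, -0.994, -0.0], [0.0, 0.0, -1.0]]
contact_force: [0.2, -1.2, 0.6]
grip_width: -0.0
```

```bash
python3 - <<'E'
from h import *
t=snapshot("top")[:,:,::-1];crop(t,170,130,200,140,4,"pics/top10c.png");cv2.imwrite("pics/top10.png",t)
im=snapshot("scene")[:,:,::-1];crop(im,180,120,150,150,4,"pics/scene10c.png")
s=read_state();print(s["eef_pos"],s["contact_force"])
E
```

```text
[ 0.33183223 -0.43494227  0.18885031] [ 0.44917109 -0.45842508  0.24914912]
```

View pics/top10c.png

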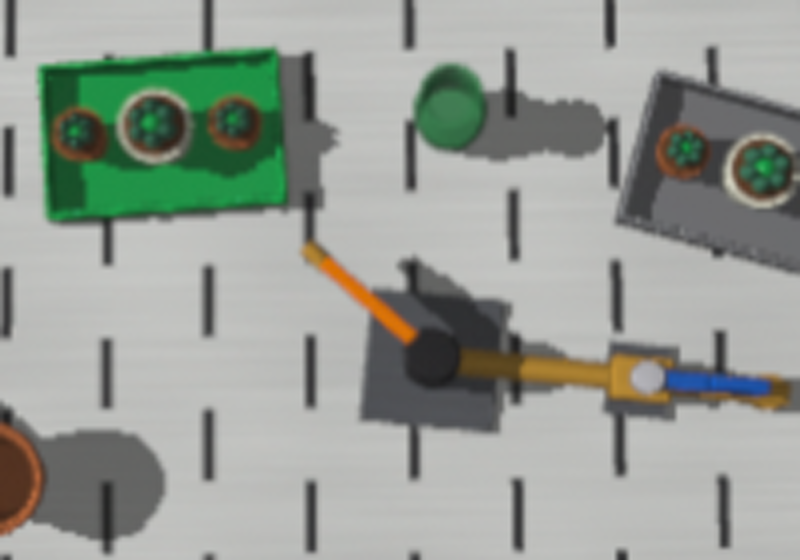

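View pics/scene10c.png

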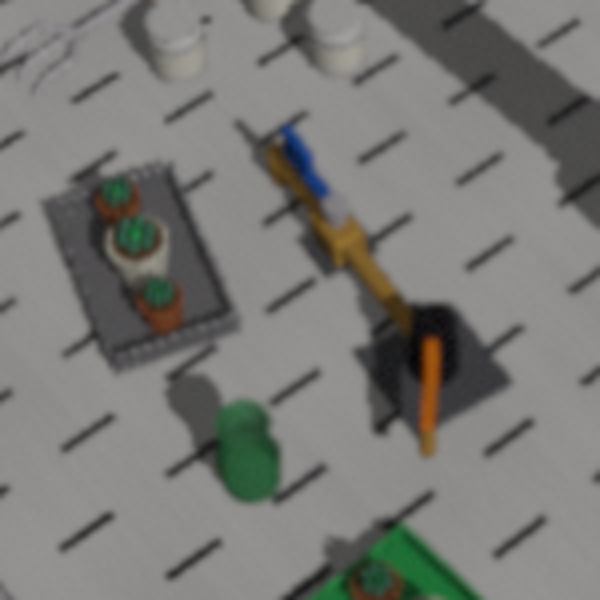

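View pics/top10.png

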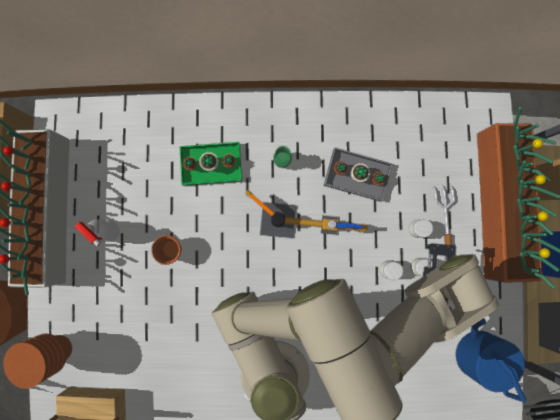

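```bash
python3 - <<'E'
from h import *
im=cv2.imread("pics/top10.png");hsv=cv2.cvtColor(im,cv2.COLOR_BGR2HSV)
def fit(lo,hi,x0,x1,y0,y1,z):
    m=np.zeros(hsv.shape[:2],np.uint8);m[y0:y1,x0:x1]=cv2.inRange(hsv,lo,hi)[y0:y1,x0:x1]
    y,x=np.nonzero(m);P=np.array([ray("top",(a,b),z)[:2] for a,b in zip(x,y)],np.float32)
    vx,vy,cx,cy=cv2.fitLine(P,cv2.DIST_L2,0,.01,.01).ravel();return np.arctan2(vy,vx),(cx,cy),len(P)
print("arm",fit((5,150,100),(17,255,255),235,275,185,218,.088))
print("lever",fit((105,150,60),(125,255,255),325,375,210,240,.09))
def T(x,y,z): return ray("top",((x+.5)/4-.5+170,(y+.5)/4-.5+130),z)
a=T(432,358,.09);b=T(787,392,.035);k=T(648,377,.08)
print("pipe",np.arctan2(*(b-a)[[1,0]]),"pot",T(155,127,.057),"hub",a,"noz",T(308,245,.076))
e=T(770,388,.1);print("lever via end",np.arctan2(*(e-k)[[1,0]]))
E
```

```text
arm (np.float32(0.8344841), (np.float32(0.5495716), np.float32(0.031280357)), 111)
lever (np.float32(1.4712209), (np.float32(0.48403403), np.float32(-0.23321468)), 86)
pipe -1.668075654895337 pot [0.6950208  0.20451995 0.057     ] hub [ 0.50530079 -0.01609147  0.09      ] noz [0.59566405 0.08014184 0.076     ]
lever via end -1.682491471068259
```

```bash
python3 - <<'E'
from h import *
from scipy.optimize import least_squares
t=cv2.imread("pics/top10.png");s=snapshot("scene")[:,:,::-1].copy();cv2.imwrite("pics/scene11.png",s)
crop(s,265,195,50,110,5,"pics/s11c.png");crop(t,200,150,100,80,8,"pics/t11c.png")
for th in (.80,.82,.84,.86,.88):
    X=np.array([.506+.132*np.cos(th),-.017+.132*np.sin(th),.074])
    print(th,"top",((proj("top",X)[0]-[170,130]+.5)*4-.5).round(1),"scene(o180,140)",((proj("scene",X)[0]-[180,140]+.5)*4-.5).round(1))
def S(x,y,z): return ray("scene",((x+.5)/4-.5+180,(y+.5)/4-.5+140),z)
w=S(427,374,.074);print(w,np.arctan2(w[1]+.017,w[0]-.506))
E
```

```text
0.8 top [311.3 242.4] scene(o180,140) [422.  369.7]
0.82 top [309.  244.8] scene(o180,140) [425.  369.9]
0.84 top [306.7 247.3] scene(o180,140) [428.  370.1]
0.86 top [304.5 249.8] scene(o180,140) [431.  370.1]
0.88 top [302.4 252.4] scene(o180,140) [434.  370.1]
[0.5972949  0.08382531 0.074     ] 0.8349639927616016
```

View pics/t11c.png

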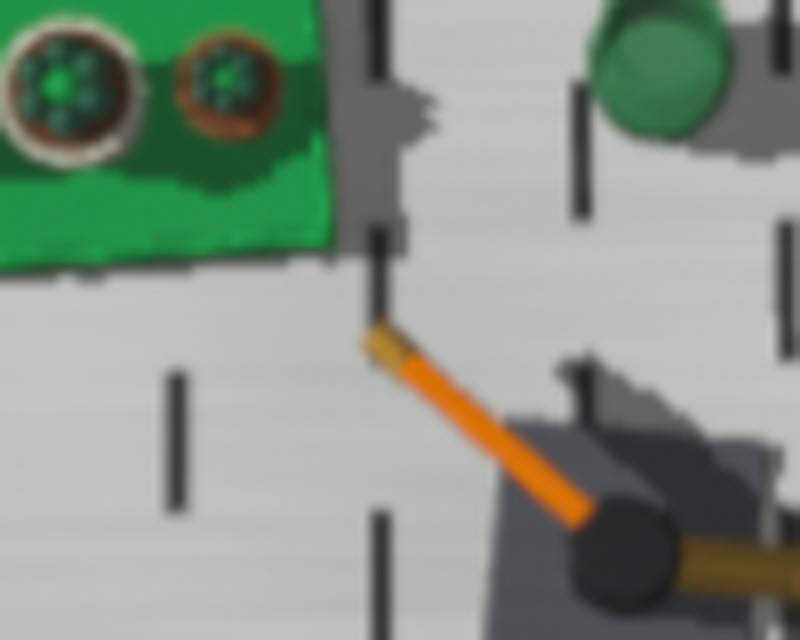

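View pics/s11c.png

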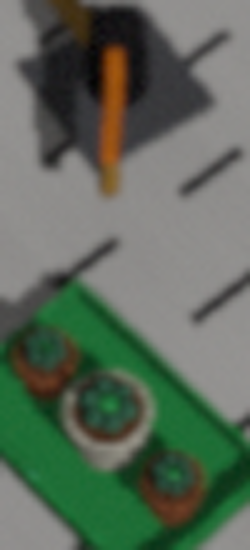

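```bash
python3 -c "
from bench import *
print(finish_job(),read_state()['clock'])"
```

```text
the job is handed in; nothing more can be done
the job is handed in; nothing more can be done
```

The spray arm now points at the green tray's white middle pot, and the blue tap lever lies open along the brass pipe. I used shut fingertips only and did the arm first, with the tap still shut. The job was handed in at about 11 s of the 64 s, and `finish_job` gives no verdict.

- **Spray arm:** my readings of its final angle disagree a little: 0.852 rad from the fingertip position and 0.82–0.85 rad from the pictures, against about 0.861 rad to the pot. It is most likely 0.02–0.03 rad short, so the aim passes about 5–8 mm from the pot's centre (up to about 13 mm on the worst reading). The pot is 30 mm in radius. I left it there, because correcting it after opening the tap would have broken the order asked for.
- **Tap lever:** the final picture puts it at −1.670 to −1.682 rad against −1.668 rad for the pipe, pointing away from the spray arm.
- **Everything else:** in the last top picture the trays, vase, clay pot and bottle look to be where they stood. The force readings I saw stayed below 4 N, and the gripper ended clear of everything, hovering well above the seed tins. The seed tins were never needed, so I did not pick out which one was meant.

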